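Prop open the hood of a test enclosure with its stay rod

ROBOT

A 6-joint arm with a two-finger parallel gripper is mounted at the origin on a cart in front of the work surface, level with it; the furniture and walls round the work are solid. World frame = base frame: x ahead of the robot, y to its left, z up, the work surface at z = 0. Lengths are in mm, angles in rad, forces in N, time in s.
With the tool pointing down it reaches from about 300 to 875 mm from the base axis. Payload 4.2 kg.
Tool frame: the origin (TCP) lies midway between the tips of the shut fingers; the grasp point (between the pads) lies 19 mm behind it; z points along the fingers, y is the line along which they close (so a half turn about z gives the same grasp; the last joint's range is limited). The gripper opens to 85 mm and grips with 20 to 120 N. Pads are 22 mm wide; open, the fingers measure 114 mm over their backs; the gripper's body (76 mm by 85 mm) begins 54 mm behind the grasp point. The pads swing forward as they close: fully open they stand 13 mm farther back than shut.
Start: joints at [-1.133, 0.32, 1.565, -0, 1.257, -0.02], TCP at [254.141, -515.804, 231.338] pointing down, gripper open.
Joint ranges: [-3.11, 3.11], [-0.84, 2.01], [0.21, 2.61], [-1.34, 4.49], [0.05, 2.63], [-2.56, 2.56]. Speed limits (rad/s): [2.57, 2.57, 3.14, 3.14, 3.14, 3.14].

INTERFACE

Orientations are given as a unit quaternion [x, y, z, w].
In Python, from bench import sensors, vision, hand_in gives the robot as it stands.
- The arm moves only by the shell command python3 -m pendant 'ROWS' [OPENING]. ROWS is JSON, a list of rows, each a list of 2 entries, a list of its own where there are three numbers: the shift along the tool's x, y, z in mm, then the turn, a rotation vector about the tool's x, y, z in rad. A call has 1 to 12 rows; each row shifts and turns the commanded pose from where the row before left it, along the tool's axes as they then stand; what a row does not reach is not made up. A row lasts 1/10 s, in which the tool goes at most 50 mm and 8.59 degrees, less where a joint would pass 70% of its speed; a pose out of reach is approached as far as the arm can. A call with a gripper value outside its range is refused whole. OPENING is the opening in per cent of the stroke, from 0 (shut) to 100 (fully open), set as the call begins (- or left out, the last holds). The fingers move at their own pace and stop on an object; the grip force is fixed at half the most. Time passes only in rows, so rows that do not move let the fingers close. It gives the time, the measured TCP pose, the force, the opening and the grip force at its end, in the units of the state.
- sensors.read_state(): the state, without advancing time (a new reading comes with each control period).
- vision.read_camera(name): name is "scene" or "top" or "wrist"; returns (picture, depth): 420x560x3 uint8, red, green, blue; 420x560 float32, mm along the optical axis (not along the pixel's ray), 0 where there is no reading.
- vision.camera_model(name): a dict with "vertical_fov" (degrees; the focal length in pixels is half the picture's height over the tangent of half this angle, whatever the lens; pixels are square), "cx", "cy" (the principal point, pixels), "pose" (4x4, takes a point from camera to world coordinates); the wrist camera has in their place "mount" (4x4, takes a point from camera to tool coordinates, whose origin is the TCP and whose axes are the flange's). Camera axes: x right, y down, z forward; pixel columns grow to the right and rows downward; lengths in mm; the calibration is good to about 2 mm. The wrist camera is an equidistant fisheye: a pixel r from the principal point sees the ray r / f radians off the axis. A picture is of the moment at which its call begins: read the wrist's pose just before it. camera_model takes no time and is no camera call.
- hand_in(): hands the job in; it is judged then, once.
The state is a dict: "time": time; "joint_positions": joint angles; "dq": joint speeds; "tau": joint torques, N m; "position": TCP position; "ee_rot": TCP orientation; "contact_force": force on the tool from outside, world axes, zero at the start; "moment": the same for the moment, N m; "gripper_width": finger opening in mm; "gripper_force": force on a finger pad.
Only numpy, scipy, OpenCV 4.12 (cv2) and the standard library are available. Lean on these libraries where they do the work, as an engineer would, in place of code of your own. Each camera call takes 0.05 s, during which the arm holds its last target. There are 200 camera calls.

TASK

Lift the damped hood of the grey test enclosure by its front bar, then swing the stay rod up by its black crank grip and feel for the hole in the catch strip under the hood, so that the rod's bent tip drops fully into the hole and the hood rests on the rod, propped well open, before you let go. The hood sinks slowly by itself, so do not dawdle; never force the rod against the hood (under 20 N between them), and leave the solder spool, the small jar and the roll of tape beside the box where they are.

Things in the scene. Friction and masses are not known exactly. Their poses are not given: they have to be found in the camera images.
- box: Fixed grey open-topped metal box (test enclosure), 200 (x) x 220 (y) x 70 mm high, circuit board inside. Origin: centre of its underside; x points to the hinge side (away from the robot at yaw 0), y left, z up. Place and yaw vary.
- hood (a joint): Opening angle of the hood (rad): 0 shut, stop at 1.31. Plate 204 x 224 x 6 mm, about 0.5 to 0.6 kg, hinged along y at the box's far top edge. Soft-close damper 5 N m per rad/s: raising it at 0.25 rad/s takes about 8 N at the front bar; let go at the stop it sinks to 0.9 rad in about 7 to 10 s, to 0.65 rad in 9 to 13 s.
- hood_hinge (a point): Middle of the hinge line, at box (100, 0, 72) mm. Its axes turn with the hood: -x along the hood to the front bar, y along the hinge, z out of the top face; the hood's underside is z = 0.
- hood_bar (a point): Middle of the hood's front bar: steel, 10 mm diameter, along y, 100 mm long between two 8 mm posts, at (-242, 0, 3) mm in the axes of hood_hinge, 38 mm in front of the hood's edge; height 75 mm when shut. Fingers can straddle it from above; it turns between them as the hood rises.
- ear (a point): Point fixed to the hood at (-156, -122, 0) mm in the axes of hood_hinge: underside of a side ear (24 mm wide, 95 to 200 mm from the hinge line). Below it is screwed the catch strip: dark steel, 18 mm wide, 8 mm thick, along x; the rod's tip slides on its underside (z = -8 mm).
- track (a point): Point 8 mm below ear (hood axes), on the strip's underside. The strip's one hole is 12.4 mm long (x) and 8 mm deep, down to the ear. Its centre is within 8 mm of this point along x, differently each time and not measured: 148 to 164 mm from the hinge line. The strip reaches 45 mm from the hole towards the hinge, 35 mm outwards.
- stay (a joint): Angle of the stay rod (rad): 0 = stowed, level towards -x of the box along its -y side; grows as the free end swings up and back to the hinge; limit 2.0; about 1.2 to 1.5 when seated (hood 0.84 to 1.05). It swings freely and falls back if let go; only the hole stops it sliding forward under the hood's weight.
- stay_pivot (a point): Pivot of the stay rod on the box's -y side wall, at box (15, -122, 52) mm, axis along y; its axes turn with the rod and are the box's at stay = 0. Steel rod, 8 mm diameter: straight shank 134 mm along its -x, then a bent tip 22 mm long turned 66 degrees towards its +z.
- stay_grip (a point): Mid-length point on the black crank grip: cylinder 12 mm diameter along y, reaching 38 to 90 mm outside the rod's plane (to -y). This point: 66 mm outside that plane, 95 mm from the pivot along the shank. Pinched here from above the gripper clears the hood's ear; the grip turns between the fingers.
- stay_tip (a point): Centre of the rounded end (radius 4 mm) of the bent tip, at (-142.9, 0, 20.1) mm in the axes of stay_pivot. In the axes of hood_hinge its z is -12 mm sliding on the strip, -4 mm fully in the hole. Pushing the rod back slides the tip towards the hinge and raises the hood; in the hole it stops both ways and force rises; let it come forward to bear on the hole's outer wall before letting go, or it may drop out.
- solder_spool_mid (a point): Solder spool 60 x 60 x 43 mm, bystander, beyond the crank grip on the box's -y side. Point 15 mm above its underside.
- flux_jar_mid (a point): Small jar 41 mm wide, 29 mm high, bystander on the box's +y side. Point 15 mm above its underside.
- tape_orange_mid (a point): Roll of tape 68 x 66 x 29 mm, bystander on the box's +y side. Point 15 mm above its underside.

How it is judged (in metres and radians):
On the way, in this order (a step that is already met when the one before it is completed fails the run):
1. the hood is lifted well open (more than 1.05 rad) (value of joint hood above 1.05 rad), for 0.1 s.
2. the rod's bent tip is in the hole of the catch strip (z of stay_tip in the frame of hood_hinge between -0.0075 and 0.003 m and x of stay_tip in the frame of hood_hinge between -0.172 and -0.14 m), for 0.2 s.
At the end, for the whole second after the job is handed in: The rod's tip is in the hole (its end no more than 7.5 mm below the hood's underside, 140 to 172 mm from the hinge line), the hood is more than 0.75 rad open, at rest (under 0.02 rad/s; rod under 0.05 rad/s), and bears on the rod with more than 0.5 N (all of step 2 and value of joint hood above 0.75 rad and contact force between stay and hood above 0.5 N and velocity of joint hood between -0.02 and 0.02 rad/s and velocity of joint stay between -0.05 and 0.05 rad/s); the robot touches nothing.
It fails at once if the rod is forced against the hood or its strip with more than 20 N (contact force between stay and hood above 20 N).
It fails at once if the solder spool is shifted more than 15 mm (distance of solder_spool_mid from where it was at the start of the episode above 0.015 m).
It fails at once if the small jar is shifted more than 15 mm (distance of flux_jar_mid from where it was at the start of the episode above 0.015 m).
It fails at once if the roll of tape is shifted more than 15 mm (distance of tape_orange_mid from where it was at the start of the episode above 0.015 m).
It also fails if it takes over 67 s, if anything falls off the work surface, if the arm or the gripper's body presses on something with over 40 N, if the wrist force passes 120 N, or if a joint passes its speed limit or range.

## Working session

There is one attempt and no reset: what is moved stays moved. The work goes in short steps, Python scripts to look and compute and a shell command to move; the robot and the scene stay as the last step left them, time stands still between calls to the robot, and variables do not carry over. Pictures are saved under pics/ and viewed, at most 10 in all, crops included, and the job is handed in when it is done.

```bash
ls; mkdir -p pics; python3 - <<'E'
from bench import sensors, vision
import cv2,numpy as np
s=sensors.read_state();print(s)
for n in ["scene","top","wrist"]:
    p,d=vision.read_camera(n);cv2.imwrite(f"pics/{n}0.png",p[:,:,::-1]);np.save(f"pics/{n}0.npy",d);print(n,vision.camera_model(n))
E
```

```text
pics
{'time': 0.0, 'joint_positions': array([-1.13298513e+00,  3.20275156e-01,  1.56567968e+00,  2.20605825e-05,
        1.25740945e+00, -2.00065455e-02]), 'dq': array([ 0.00023823,  0.00132376,  0.00030128, -0.00052404,  0.00036833,
        0.00013561]), 'tau': array([-1.36445856e-04, -4.15528679e+01, -2.34162569e+01, -3.19828159e-04,
        8.21477064e-03, -8.80642759e-07]), 'position': array([ 253.94360692, -515.34670105,  230.49163293]), 'ee_rot': array([ 9.73914960e-01,  2.26911584e-01, -1.73443769e-04, -8.68731781e-04]), 'contact_force': array([0.71467692, 0.07331717, 0.85267223]), 'moment': array([-0.03155493,  0.05414862, -0.03644482]), 'gripper_force': 0.0, 'gripper_width': 85.40281250608389}
scene {'vertical_fov': 53.02665361061436, 'cx': 275.63108421770005, 'cy': 203.05073141765652, 'pose': array([[-6.05956117e-01, -4.29818330e-01,  6.69382841e-01,
        -2.21460683e+02],
       [-7.95385900e-01,  3.41490671e-01, -5.00744836e-01,
         5.66167475e+02],
       [-1.33586861e-02, -8.35847070e-01, -5.48799801e-01,
         7.06501893e+02],
       [ 0.00000000e+00,  0.000
[... 241 characters left out ...]
      [-9.99165302e-01, -3.17985448e-02, -2.56427909e-02,
         3.79366095e+00],
       [ 2.83610134e-02, -8.82070688e-02, -9.95698331e-01,
         1.04056628e+03],
       [ 0.00000000e+00,  0.00000000e+00,  0.00000000e+00,
         1.00000000e+00]])}
wrist {'vertical_fov': 65.70646984690485, 'cx': 280.78930910557494, 'cy': 211.05616847950333, 'mount': array([[-8.60672394e-05, -9.65272617e-01, -2.61244649e-01,
         6.50699966e+01],
       [ 9.99999225e-01, -4.07620141e-04,  1.17666482e-03,
        -3.93257510e-01],
       [-1.24229091e-03, -2.61244346e-01,  9.65271904e-01,
        -1.41560076e+02],
       [ 0.00000000e+00,  0.00000000e+00,  0.00000000e+00,
         1.00000000e+00]])}
```

View pics/top0.png

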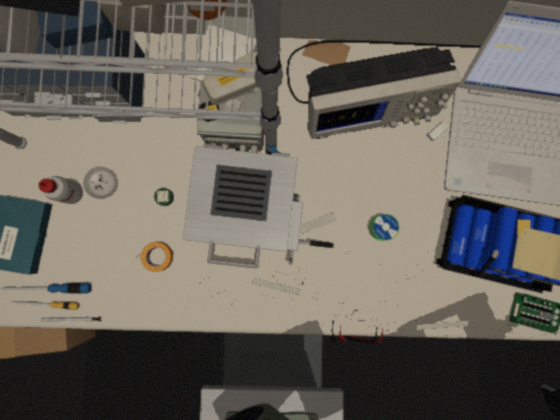

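View pics/scene0.png

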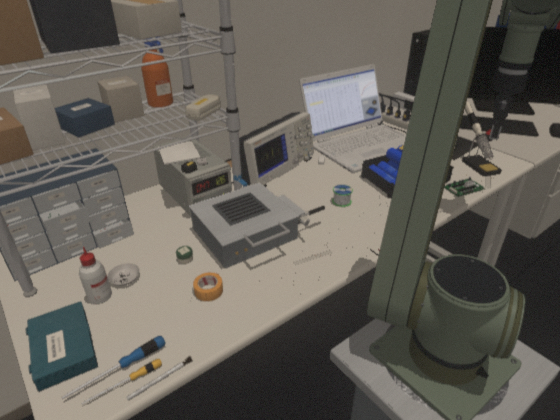

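The top view shows the hood with its corners at about (192,147), (298,155), (292,250) and (184,243). The front bar is at (234,264), the black grip at (318,243), the spool at (384,227), the jar at (164,196) and the tape at (156,256). The scene view shows the bar at (268,258), the grip at (316,211), and shelf posts behind.

```bash
cat > h.py <<'E'
import numpy as np,cv2
from bench import sensors,vision
from scipy.spatial.transform import Rotation as R
def rays(n,uv,pose=None):
    m=vision.camera_model(n);f=210/np.tan(np.radians(m['vertical_fov'])/2)
    uv=np.atleast_2d(uv).astype(float);a=(uv-[m['cx'],m['cy']])/f
    P=m['pose'];d=np.c_[a,np.ones(len(a))]@P[:3,:3].T
    return P[:3,3],d
def cloud(n,d):
    v,u=np.mgrid[0:420,0:560];o,r=rays(n,np.c_[u.ravel(),v.ravel()])
    return (o+r*d.reshape(-1,1)).reshape(420,560,3)
def onplane(n,uv,z):
    o,r=rays(n,uv);return o+r*((z-o[2])/r[:,2:3])
def tri(n1,p1,n2,p2):
    o1,r1=rays(n1,p1);o2,r2=rays(n2,p2);r1,r2=r1[0],r2[0]
    t=np.linalg.lstsq(np.c_[r1,-r2],o2-o1,rcond=None)[0]
    a,b=o1+t[0]*r1,o2+t[1]*r2;return (a+b)/2,np.linalg.norm(a-b)
E
python3 - <<'E'
from h import *
for n in ("top","scene"):
    d=np.load(f"pics/{n}0.npy");C=cloud(n,d);im=cv2.imread(f"pics/{n}0.png")
    print(n)
    reg=(C[...,0]>250)&(C[...,0]<800)&(C[...,1]>-250)&(C[...,1]<300)&(d>0)
    m=reg&(C[...,2]>66)&(C[...,2]<90)
    k,l,st,_=cv2.connectedComponentsWithStats(cv2.morphologyEx(m.astype(np.uint8),cv2.MORPH_OPEN,np.ones((13,13))))
    for i in range(1,k):
        if st[i,4]>1500:
            P=C[l==i];r=cv2.minAreaRect(P[:,:2].astype(np.float32));print('hood',r,np.median(P[:,2]),cv2.boxPoints(r).round(),st[i])
    # black grip
    bl=(im.max(2)<45)&reg&(C[...,2]>25)&(C[...,2]<90)
    k,l,st,c=cv2.connectedComponentsWithStats(bl.astype(np.uint8))
    for i in range(1,k):
        if 20<st[i,4]<800: print('blk',c[i].round(1),st[i],np.median(C[l==i],0).round(1))
    b=C[m]
    for v,u in ([(264,220),(265,234),(266,250),(243,310),(243,318),(245,328),(211,300)] if n=="top" else [(258,268),(211,316),(209,320)]): print((u,v),C[v,u].round(1),im[v,u])
E
python3 - <<'E'
import cv2,numpy as np
t=cv2.imread('pics/top0.png')[135:285,170:350];s=cv2.imread('pics/scene0.png')[180:300,190:340]
a=cv2.resize(t,(480,400),interpolation=cv2.INTER_CUBIC);b=cv2.resize(s,(320,256),interpolation=cv2.INTER_CUBIC)
o=np.zeros((400,800,3),np.uint8);o[:,:480]=a;o[:256,480:]=b
cv2.imwrite('pics/crop0.png',np.clip(o*1.5,0,255).astype(np.uint8))
E
```

```text
top
hood ((574.4022216796875, 70.91912078857422), (245.73313903808594, 211.42811584472656), 85.53076171875) 77.87391989694402 [[459. -43.]
 [670. -60.]
 [689. 185.]
 [479. 202.]] [ 185  145  116  105 9523]
blk [345.4 121.2] [317 113  59  17 348] [ 749.2 -142.8   73.7]
blk [242.6 173.8] [220 170  47   8 138] [623.3  77.4  80.1]
blk [241.6 181.1] [219 178  47   7 133] [607.6  79.2  79.5]
blk [241.  188.5] [218 185  47   8 134] [591.4  80.6  79.5]
blk [240.1 195.9] [218 192  46   8 132] [575.3  84.2  79.5]
blk [239.5 203.2] [217 200  46   8 136] [559.3  83.6  79.6]
blk [238.  210.6] [216 207  46   8 135] [543.7  85.   79.8]
blk [320.8 243.7] [311 241  21   6  76] [478.5 -95.5  57.2]
(220, 264) [426.5 128.4  -2.3] [112 125 133]
(234, 265) [427.9  89.2  77.6] [108 120 125]
(250, 266) [426.8  55.3  78.9] [110 117 124]
(310, 243) [479.6 -72.5  56.5] [56 60 63]
(318, 243) [480.1 -90.   55.9] [25 24 27]
(328, 245) [ 476.4 -111.9   57.5] [24 24 25]
(300, 211) [547.1 -47.6  78. ] [143 152 157]
scene
hood ((574.7811279296875, 72.24971771240234), (247.62161254882812, 239.76275634765625), 85.0789794921875) 78.74259476087457 [[445. -41.]
 [684. -61.]
 [705. 185.]
 [466. 206.]] [ 191  189  107   55 3885]
blk [269.7 162.3] [258 152  25  21 198] [ 747.8 -136.2   75.6]
blk [244.3 172. ] [242 164   6  17  50] [777.8 -58.8  52.3]
(268, 258) [4.49e+02 9.18e+01 2.00e-01] [138 152 162]
(316, 211) [473.2 -91.   54.8] [56 59 64]
(320, 209) [ 472.7 -105.2   55.6] [52 54 58]
```

View pics/crop0.png

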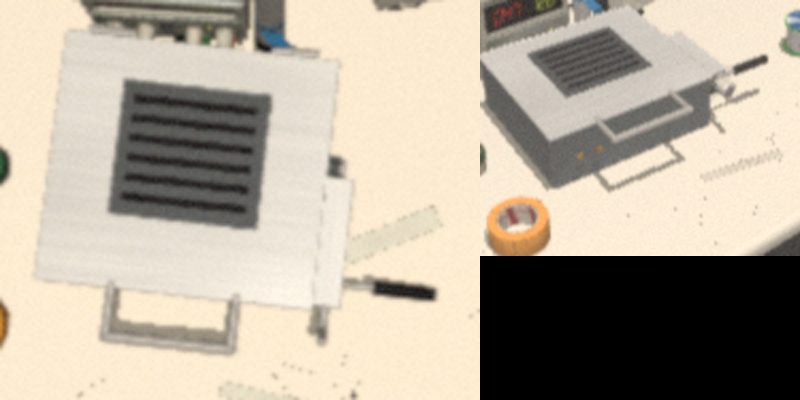

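```bash
python3 - <<'E'
from h import *
im={n:cv2.imread(f"pics/{n}0.png") for n in("top","scene")}
C={n:cloud(n,np.load(f"pics/{n}0.npy")) for n in im}
# bar: edge pairs of rows per column
T=C["top"]
for n in im:
    c=C[n];m=(c[...,0]>414)&(c[...,0]<442)&(c[...,1]>35)&(c[...,1]<145)&(c[...,2]>60)&(c[...,2]<95)
    P=c[m];print(n,'bar',len(P),P.mean(0).round(1),np.polyfit(P[:,1],P[:,0],1).round(3),P[:,1].min().round(),P[:,1].max().round())
    m=(c[...,0]>462)&(c[...,0]<496)&(c[...,1]>-140)&(c[...,1]<-66)&(c[...,2]>40)&(c[...,2]<70);P=c[m]
    print(n,'crank',len(P),P.mean(0).round(1),np.polyfit(P[:,1],P[:,0],1).round(3),P[:,1].min().round(1),P[:,1].max().round(1))
    # plate edges: for given y sections, min/max x ; left edge
    m=(c[...,2]>70)&(c[...,2]<90)&(c[...,0]>455)&(c[...,0]<700)&(c[...,1]>-70)&(c[...,1]<200)
    P=c[m];
    for lo in (0,30,60,90,120,150):
        q=P[(P[:,1]>lo)&(P[:,1]<lo+8)];print(lo,np.percentile(q[:,0],[0.5,99.5]).round(1),np.median(q[:,2]).round(1),end=' | ')
    print()
    for lo in (500,540,580,620,640):
        q=P[(P[:,0]>lo)&(P[:,0]<lo+8)];print(lo,np.percentile(q[:,1],[0.5,99.5]).round(1),end=' | ')
    print()
S=C["scene"]
for n in im:
    c=C[n];m=(c[...,2]>100)&(c[...,0]>300)&(c[...,0]<830)&(c[...,1]>-200)&(c[...,1]<280)
    P=c[m]
    for a in range(100,800,100):
        q=P[(P[:,2]>a)&(P[:,2]<=a+100)]
        if len(q)>20: 
            print(n,a,len(q),q.min(0).round(),np.percentile(q,5,axis=0).round(),q.max(0).round())
# spool, jar, tape masks
for n,nm,(u,v) in (("top","spool",(384,227)),("top","jar",(164,196)),("top","tape",(145,256))): print(nm,C[n][v,u].round())
E
```

```text
top bar 256 [432.7  89.5  78.3] [5.30000e-02 4.27958e+02] 39.0 145.0
top crank 137 [478.9 -95.9  55.9] [7.80000e-02 4.86353e+02] -123.3 -66.3
0 [464.2 673.1] 77.4 | 30 [460.7 687.5] 78.3 | 60 [468.8 696.2] 78.3 | 90 [472.1 697.2] 78.5 | 120 [473.4 697.8] 78.4 | 150 [476.8 699. ] 77.4 | 
500 [-46.3 198.5] | 540 [-49.5 194.1] | 580 [-29.6 191.4] | 620 [-32.8 187.8] | 640 [-34.5 186.1] | 
scene bar 168 [429.3  92.1  78.1] [5.00000e-02 4.24721e+02] 41.0 145.0
scene crank 75 [475.4 -92.9  55.3] [9.10000e-02 4.83851e+02] -120.4 -66.1
0 [460.8 674.6] 78.3 | 30 [464.7 698.7] 79.4 | 60 [466.4 697.5] 79.5 | 90 [469.2 697.1] 79.3 | 120 [471.7 696.1] 79.5 | 150 [475.  697.9] 78.5 | 
500 [-42.8 199.5] | 540 [-47.3 197.1] | 580 [-26.5 194.3] | 620 [-25.4 190.7] | 640 [-33.2 188.8] | 
top 100 5407 [ 679. -200.  100.] [ 692. -185.  116.] [830. 186. 200.]
top 200 2445 [675.   2. 200.] [681.  21. 259.] [830. 280. 300.]
top 300 2741 [676.   4. 300.] [681.  15. 305.] [830. 280. 400.]
top 400 5077 [674.   2. 400.] [679.  17. 459.] [776. 280. 500.]
top 500 1530 [676.   5. 500.] [680.   9. 502.] [769. 280. 600.]
top 600 777 [679.   8. 600.] [680.   9. 604.] [695.  33. 663.]
scene 100 3485 [ 675. -200.  100.] [ 685. -171.  105.] [830. 188. 200.]
scene 200 1511 [670.   5. 200.] [677.  20. 225.] [830. 280. 300.]
scene 300 1905 [675.  11. 300.] [680.  21. 304.] [830. 280. 400.]
scene 400 1937 [670.   4. 401.] [676.  19. 424.] [829. 280. 500.]
scene 500 2787 [673.  10. 500.] [681.  25. 504.] [830. 280. 587.]
spool [ 520. -238.   43.]
jar [576. 256.  29.]
tape [440. 292.  24.]
```

```bash
Z='[[0,0,0],[0,0,-0.146]]'; python3 -m pendant '[[[0,0,0],[0,0,-0.146]],[[0,0,0],[0,0,-0.146]],[[0,0,0],[0,0,-0.146]],[[0,0,0],[0,0,-0.146]],[[0,0,0],[0,0,-0.146]],[[0,0,0],[0,0,-0.146]],[[0,0,0],[0,0,-0.146]]]' 30
python3 -m pendant '[[[30,6,4],[0,0,0]],[[45,9,6],[0,0,0]],[[45,9,6],[0,0,0]],[[45,9,6],[0,0,0]],[[45,9,6],[0,0,0]],[[45,9,6],[0,0,0]],[[45,9,6],[0,0,0]],[[45,9,6],[0,0,0]],[[45,9,6],[0,0,0]],[[45,9,6],[0,0,0]],[[45,9,6],[0,0,0]],[[45,9,6],[0,0,0]]]'
```

```text
time: 0.85
position: [254.0, -515.6, 231.0]
ee_rot: [0.737, 0.676, 0.0, -0.0]
contact_force: [0.1, -0.5, -0.5]
gripper_width: 25.7
gripper_force: 0.0
time: 2.05
position: [406.5, -0.6, 161.1]
ee_rot: [0.738, 0.674, 0.0, 0.0]
contact_force: [0.9, -0.5, 0.8]
gripper_width: 25.4
gripper_force: 0.0
```

```bash
cat >> h.py <<'E'
def wcloud(d,s):
    m=vision.camera_model("wrist");f=210/np.tan(np.radians(m['vertical_fov'])/2)
    v,u=np.mgrid[0:420,0:560];x=u-m['cx'];y=v-m['cy'];r=np.hypot(x,y)+1e-9;t=r/f
    ray=np.stack([np.tan(t)*x/r,np.tan(t)*y/r,np.ones_like(r)],-1)
    P=(ray*d[...,None]).reshape(-1,3)@m['mount'][:3,:3].T+m['mount'][:3,3]
    return (P@R.from_quat(s['ee_rot']).as_matrix().T+s['position']).reshape(420,560,3)
E
python3 - <<'E'
from h import *
s=sensors.read_state();p,d=vision.read_camera("wrist");s=sensors.read_state()
cv2.imwrite("pics/w1.png",p[:,:,::-1]);c=wcloud(d,s);print(s['position'],s['time'])
for nm,b in (("bar",(414,445,50,138,65,95)),("crank",(455,500,-120,-70,40,70))):
    m=(c[...,0]>b[0])&(c[...,0]<b[1])&(c[...,1]>b[2])&(c[...,1]<b[3])&(c[...,2]>b[4])&(c[...,2]<b[5]);P=c[m]
    if len(P)>10: print(nm,len(P),P.mean(0).round(1),P.max(0).round(1),P.min(0).round(1),np.polyfit(P[:,1],P[:,0],1).round(3))
for y in (60,75,90,105,120):
    m=(abs(c[...,1]-y)<4)&(c[...,2]>65)&(c[...,2]<95)&(c[...,0]>400)&(c[...,0]<500);X=c[m][:,0]
    b=X[X<450];e=X[X>450]
    print(y,len(b),(b.min().round(1),b.max().round(1),c[m][X<450][:,2].max().round(1)) if len(b) else'', e.min().round(1) if len(e) else '')
E
```

```text
[407.96831928   4.98871844 160.49351033] 2.1
bar 1837 [431.2  92.1  77.6] [444.9 137.9  81. ] [423.2  50.   72.9] [5.30000e-02 4.26234e+02]
crank 128 [479.2 -75.3  54.7] [485.6 -70.1  56.9] [474.  -81.5  48.7] [4.00000e-03 4.79477e+02]
60 162 (np.float64(423.6), np.float64(434.1), np.float64(80.2)) 466.3
75 162 (np.float64(424.9), np.float64(434.5), np.float64(81.0)) 467.3
90 162 (np.float64(426.1), np.float64(435.7), np.float64(80.3)) 468.6
105 164 (np.float64(426.8), np.float64(437.2), np.float64(80.7)) 469.7
120 161 (np.float64(428.1), np.float64(438.1), np.float64(80.3)) 470.8
```

View pics/w1.png

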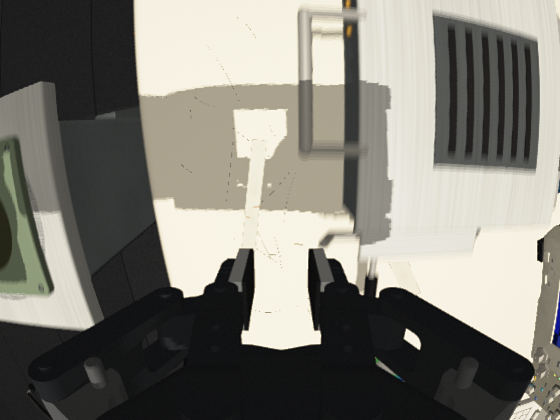

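The wrist picture shows the bar at (305,80) and the hood's front edge at about column 350. The wrist depth puts the bar's centre at (431,94) and its top at z 80, which matches the other views.

```bash
python3 -m pendant '[[[30,5,0],[0,0,0]],[[35,5,0],[0,0,0]],[[20,5,0],[0,0,0]],[[6,1,20],[0,0,0]],[[0,0,30],[0,0,0]],[[0,0,20],[0,0,0]],[[0,0,0],[0,0,0]],[[0,0,0],[0,0,0]]]'
```

```text
time: 2.9
position: [430.8, 86.5, 91.5]
ee_rot: [0.739, 0.674, -0.0, -0.0]
contact_force: [-0.9, 0.3, 0.4]
gripper_width: 25.5
gripper_force: 0.0
```

```bash
python3 -m pendant '[[[8,0,15],[0,0,0]],[[0,0,20],[0,0,0]],[[0,0,0],[0,0,0]],[[0,0,0],[0,0,0]]]'; python3 -m pendant '[[[0,0,0],[0,0,0]],[[0,0,0],[0,0,0]],[[0,0,0],[0,0,0]],[[0,0,0],[0,0,0]],[[0,0,0],[0,0,0]]]' 0
cat > lift.py <<'E'
import numpy as np
# box-plane (x,z) path: hinge at (0,0); rows relative for hood th0->th1, tilt rate k
def pose(th,k,th0=0):
    b=np.array([-242*np.cos(th)+3*np.sin(th),242*np.sin(th)+3*np.cos(th)]);t=k*th
    return b+19*np.array([np.sin(t),-np.cos(t)]),t
k=.28
ths=np.r_[0,.012,.04,np.arange(.08,1.24,.04),1.25]
for a,b in zip(ths[:-1],ths[1:]):
    p,t=pose(a,k);q,u=pose(b,k);d=q-p
    y=d@[np.cos(t),np.sin(t)];z=d@[np.sin(t),-np.cos(t)]
    print(f"[[0,{y:.1f},{z:.1f}],[{-(u-t):.3f},0,0]],",end='')
E
python3 lift.py
```

```text
time: 3.3
position: [432.1, 94.6, 57.3]
ee_rot: [0.739, 0.674, 0.001, 0.0]
contact_force: [0.5, 0.3, 0.8]
gripper_width: 25.5
gripper_force: 0.0
time: 3.8
position: [431.6, 94.7, 57.7]
ee_rot: [0.739, 0.674, 0.001, 0.0]
contact_force: [-1.9, -0.0, 5.5]
gripper_width: 7.6
gripper_force: 58.5
[[0,0.1,-2.9],[-0.003,0,0]],[[0,0.4,-6.8],[-0.008,0,0]],[[0,1.0,-9.6],[-0.011,0,0]],[[0,1.5,-9.6],[-0.011,0,0]],[[0,2.0,-9.5],[-0.011,0,0]],[[0,2.5,-9.4],[-0.011,0,0]],[[0,3.0,-9.3],[-0.011,0,0]],[[0,3.4,-9.1],[-0.011,0,0]],[[0,3.9,-9.0],[-0.011,0,0]],[[0,4.4,-8.8],[-0.011,0,0]],[[0,4.8,-8.5],[-0.011,0,0]],[[0,5.2,-8.3],[-0.011,0,0]],[[0,5.6,-8.0],[-0.011,0,0]],[[0,6.0,-7.7],[-0.011,0,0]],[[0,6.4,-7.4],[-0.011,0,0]],[[0,6.8,-7.1],[-0.011,0,0]],[[0,7.2,-6.7],[-0.011,0,0]],[[0,7.5,-6.4],[-0.011,0,0]],[[0,7.8,-6.0],[-0.011,0,0]],[[0,8.1,-5.6],[-0.011,0,0]],[[0,8.4,-5.2],[-0.011,0,0]],[[0,8.6,-4.8],[-0.011,0,0]],[[0,8.9,-4.3],[-0.011,0,0]],[[0,9.1,-3.9],[-0.011,0,0]],[[0,9.3,-3.4],[-0.011,0,0]],[[0,9.4,-3.0],[-0.011,0,0]],[[0,9.6,-2.5],[-0.011,0,0]],[[0,9.7,-2.0],[-0.011,0,0]],[[0,9.8,-1.5],[-0.011,0,0]],[[0,9.8,-1.0],[-0.011,0,0]],[[0,9.9,-0.5],[-0.011,0,0]],[[0,12.4,0.0],[-0.014,0,0]],
```

```bash
python3 -m pendant '[[[0,0.1,-3],[-0.003,0,0]],[[0,0.4,-7],[-0.008,0,0]],[[0,1,-9.6],[-0.011,0,0]],[[0,1.5,-9.6],[-0.011,0,0]],[[0,2,-9.5],[-0.011,0,0]],[[0,2.5,-9.4],[-0.011,0,0]],[[0,3,-9.3],[-0.011,0,0]],[[0,3.4,-9.1],[-0.011,0,0]],[[0,3.9,-9],[-0.011,0,0]],[[0,4.4,-8.8],[-0.011,0,0]]]'
```

```text
time: 4.8
position: [448.4, 93.2, 142.0]
ee_rot: [0.738, 0.673, 0.033, 0.035]
contact_force: [-0.1, 5.7, -12.0]
gripper_width: 7.7
gripper_force: 58.1
```

```bash
python3 -m pendant '[[[0,4.8,-8.5],[-0.011,0,0]],[[0,5.2,-8.3],[-0.011,0,0]],[[0,5.6,-8],[-0.011,0,0]],[[0,6,-7.7],[-0.011,0,0]],[[0,6.4,-7.4],[-0.011,0,0]],[[0,6.8,-7.1],[-0.011,0,0]],[[0,7.2,-6.7],[-0.011,0,0]],[[0,7.5,-6.4],[-0.011,0,0]],[[0,7.8,-6],[-0.011,0,0]],[[0,8.1,-5.6],[-0.011,0,0]],[[0,8.4,-5.2],[-0.011,0,0]]]'
```

```text
time: 5.9
position: [503.3, 88.6, 228.7]
ee_rot: [0.735, 0.67, 0.069, 0.074]
contact_force: [-20.7, 9.3, 4.5]
gripper_width: 7.7
gripper_force: 58.8
```

```bash
cat > bt.py <<'E'
from h import *
s=sensors.read_state();H=np.array([672.5,73.3,72]);Rm=R.from_quat(s['ee_rot']).as_matrix()
g=s['position']-19*Rm[:,2];d=g-H;x=d[0]*.9962-d[1]*.0872;y=d[0]*.0872+d[1]*.9962
print('bar box xyz',x.round(1),y.round(1),d[2].round(1),'r',np.hypot(x,d[2]).round(1),'th',(np.arctan2(d[2],-x)-.0124).round(3),'tilt',np.arcsin(Rm[:2,2]@[.9962,-.0872]).round(3))
print('tool axes in box (rows x,y,z of tool)',(Rm.T@np.array([[.9962,.0872,0],[-.0872,.9962,0],[0,0,1]])).round(3).tolist())
print(s['contact_force'].round(1),s['time'],s['joint_positions'].round(2))
E
python3 bt.py
```

```text
bar box xyz -173.7 0.5 175.3 r 246.8 th 0.778 tilt 0.203
tool axes in box (rows x,y,z of tool) [[0.006, 1.0, 0.001], [0.979, -0.006, 0.202], [0.202, 0.0, -0.979]]
[-20.7   9.3   4.5] 5.9 [ 0.19  0.13  1.85 -0.07  0.97  0.31]
```

```bash
python3 -m pendant '[[[0,8.4,-5],[-0.011,0,0]],[[0,8.7,-4.6],[-0.011,0,0]],[[0,8.9,-4.2],[-0.011,0,0]],[[0,9.1,-3.7],[-0.011,0,0]],[[0,9.2,-3.2],[-0.011,0,0]],[[0,9.4,-2.7],[-0.011,0,0]]]';python3 bt.py
```

```text
time: 6.5
position: [551.5, 84.7, 267.5]
ee_rot: [0.732, 0.667, 0.094, 0.101]
contact_force: [-6.2, 5.1, -7.4]
gripper_width: 7.3
gripper_force: 59.6
bar box xyz -126.8 0.7 213.7 r 248.5 th 1.023 tilt 0.277
tool axes in box (rows x,y,z of tool) [[0.005, 1.0, 0.003], [0.962, -0.005, 0.273], [0.273, 0.001, -0.962]]
[-6.2  5.1 -7.4] 6.5 [ 0.17  0.14  1.74 -0.08  0.99  0.3 ]
```

```bash
python3 -m pendant '[[[0,9.5,-2.2],[-0.011,0,0]],[[0,9.6,-1.7],[-0.011,0,0]],[[0,9.7,-1.2],[-0.011,0,0]],[[0,9.8,-0.7],[-0.011,0,0]],[[0,9.9,-0.2],[-0.011,0,0]],[[0,9.5,0.3],[-0.011,0,0]],[[0,3,0.2],[0,0,0]]]';python3 bt.py
```

```text
time: 7.2
position: [612.2, 78.9, 293.1]
ee_rot: [0.727, 0.664, 0.119, 0.129]
contact_force: [-6.6, 5.1, 5.8]
gripper_width: 7.4
gripper_force: 61.5
bar box xyz -67.2 0.3 238.9 r 248.2 th 1.284 tilt 0.353
tool axes in box (rows x,y,z of tool) [[0.003, 1.0, 0.002], [0.938, -0.004, 0.346], [0.346, 0.001, -0.938]]
[-6.6  5.1  5.8] 7.2 [ 0.15  0.19  1.63 -0.1   0.97  0.28]
```

```bash
python3 -m pendant '[[[0,0,0],[0,0,0]],[[0,0,-3],[0,0,0]],[[0,0,-20],[0,0,0]],[[0,0,-32],[0,0,0]],[[-40,0,0],[0.117,0,0]],[[-45,0,0],[0.118,0,0]],[[-45,0,0],[0.118,0,0]],[[-24,-35,20],[0,0,0]],[[-20,-35,28],[0,0,0]],[[-14,-30,35],[0,0,0]],[[0,0,48],[0,0,0]],[[0,0,48],[0,0,0]]]' 45;python3 bt.py
```

```text
time: 8.4
position: [477.4, -99.7, 162.7]
ee_rot: [0.739, 0.674, 0.001, 0.002]
contact_force: [0.6, -0.8, -0.0]
gripper_width: 38.5
gripper_force: 0.0
bar box xyz -179.4 -189.3 109.7 r 210.2 th 0.536 tilt 0.003
tool axes in box (rows x,y,z of tool) [[0.005, 1.0, -0.002], [1.0, -0.005, 0.004], [0.003, -0.002, -1.0]]
[ 0.6 -0.8 -0. ] 8.4 [-0.23  0.24  1.87 -0.    1.03 -0.14]
```

```bash
python3 -m pendant '[[[1,0,42],[0,0,0]],[[0,0,42],[0,0,0]],[[0,0,30],[0,0,0]],[[0,0,12],[0,0,0]],[[0,0,0],[0,0,0]]]';python3 -m pendant '[[[0,0,0],[0,0,0]],[[0,0,0],[0,0,0]],[[0,0,0],[0,0,0]],[[0,0,0],[0,0,0]],[[0,0,0],[0,0,0]]]' 0;python3 bt.py
python3 - <<'E'
from h import *
p,d=vision.read_camera("scene");cv2.imwrite("pics/s2.png",p[130:290,180:400,::-1]);c=cloud("scene",d)
# hood angle: points on the hood top, box coords
H=np.array([672.5,73.3,72]);q=c-H;x=q[...,0]*.9962-q[...,1]*.0872;y=q[...,0]*.0872+q[...,1]*.9962;z=q[...,2]
m=(abs(y)<95)&(x<-20)&(x>-240)&(z>60)&(z<260);print(m.sum(),np.median(np.arctan2(z[m],-x[m])))
E
```

```text
time: 8.9
position: [476.6, -97.7, 35.2]
ee_rot: [0.739, 0.674, -0.002, -0.001]
contact_force: [0.7, -0.4, 0.4]
gripper_width: 38.3
gripper_force: 0.0
time: 9.4
position: [478.1, -97.8, 37.7]
ee_rot: [0.738, 0.674, 0.0, 0.001]
contact_force: [-2.7, -1.3, 6.7]
gripper_width: 9.9
gripper_force: 58.7
bar box xyz -178.8 -187.4 -15.3 r 179.4 th -0.098 tilt 0.001
tool axes in box (rows x,y,z of tool) [[0.003, 1.0, -0.001], [1.0, -0.003, 0.001], [0.001, -0.001, -1.0]]
[-2.7 -1.3  6.7] 9.4 [-0.22  0.4   2.02 -0.    0.72 -0.13]
2711 1.2154260444365472
```

```bash
cat > geo.py <<'E'
import numpy as np
from scipy.optimize import brentq
P=np.array([-85.,-20.])
def tip(s): # rotate: -x goes up as s grows
    a,b=-142.9,20.1
    return P+np.array([a*np.cos(s)+b*np.sin(s), -a*np.sin(s)+b*np.cos(s)])
def hood(p,th): # world(box-plane)->hood coords
    ex=np.array([np.cos(th),-np.sin(th)]);ez=np.array([np.sin(th),np.cos(th)]);return p@ex,p@ez
def th_contact(s,z):
    p=tip(s);r=np.hypot(*p);
    # z_h = x sin th + z cos th = z
    return brentq(lambda t:hood(p,t)[1]-z,0.1,1.5)
def grip(s): return np.array([95*(1-np.cos(s)),95*np.sin(s)])
E
python3 - <<'E'
from geo import *
for s in np.arange(.6,1.75,.05):
    try:
        t=th_contact(s,-12);print(round(s,2),'slide th %.3f x %.1f'%(t,hood(tip(s),t)[0]),'seat th %.3f x %.1f'%(th_contact(s,-4),hood(tip(s),th_contact(s,-4))[0]),'grip',grip(s).round(1))
    except Exception as e: print(s,e)
E
```

```text
0.6 slide th 0.442 x -206.2 seat th 0.403 x -206.5 grip [16.6 53.6]
0.65 slide th 0.475 x -203.7 seat th 0.436 x -204.0 grip [19.4 57.5]
0.7 slide th 0.509 x -201.0 seat th 0.469 x -201.3 grip [22.3 61.2]
0.75 slide th 0.543 x -198.2 seat th 0.503 x -198.5 grip [25.5 64.8]
0.8 slide th 0.577 x -195.2 seat th 0.536 x -195.6 grip [28.8 68.1]
0.85 slide th 0.612 x -192.2 seat th 0.571 x -192.5 grip [32.3 71.4]
0.9 slide th 0.647 x -189.1 seat th 0.605 x -189.4 grip [35.9 74.4]
0.95 slide th 0.683 x -185.8 seat th 0.640 x -186.2 grip [39.7 77.3]
1.0 slide th 0.718 x -182.5 seat th 0.675 x -182.9 grip [43.7 79.9]
1.05 slide th 0.755 x -179.1 seat th 0.710 x -179.4 grip [47.7 82.4]
1.1 slide th 0.792 x -175.6 seat th 0.746 x -175.9 grip [51.9 84.7]
1.15 slide th 0.829 x -171.9 seat th 0.782 x -172.3 grip [56.2 86.7]
1.2 slide th 0.867 x -168.2 seat th 0.819 x -168.6 grip [60.6 88.5]
1.25 slide th 0.905 x -164.5 seat th 0.857 x -164.8 grip [65.  90.2]
1.3 slide th 0.944 x -160.6 seat th 0.895 x -161.0 grip [69.6 91.5]
1.35 slide th 0.984 x -156.6 seat th 0.933 x -157.1 grip [74.2 92.7]
1.4 slide th 1.025 x -152.6 seat th 0.973 x -153.1 grip [78.9 93.6]
1.45 slide th 1.067 x -148.6 seat th 1.013 x -149.0 grip [83.6 94.3]
1.5 slide th 1.109 x -144.4 seat th 1.054 x -144.9 grip [88.3 94.8]
1.55 slide th 1.153 x -140.2 seat th 1.096 x -140.7 grip [93. 95.]
1.6 slide th 1.198 x -136.0 seat th 1.139 x -136.4 grip [97.8 95. ]
1.65 slide th 1.244 x -131.7 seat th 1.183 x -132.2 grip [102.5  94.7]
1.7 slide th 1.291 x -127.4 seat th 1.229 x -127.9 grip [107.2  94.2]
```

View pics/s2.png

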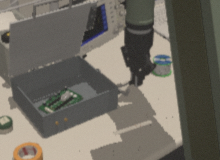

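The picture shows the hood standing open and the gripper on the crank. The spool is untouched.

```bash
python3 - <<'E'
from geo import *
S=[0,.05,.15,.28,.41,.54,.67,.80,.93,1.06,1.17,1.25,1.29,1.33,1.36,1.39,1.42,1.45,1.47,1.49,1.5]
for a,b in zip(S[:-1],S[1:]):
    d=grip(b)-grip(a);print(f"[[0,{d[0]:.1f},{-d[1]:.1f}],[0,0,0]]",end=',')
E
```

```text
[[0,0.1,-4.7],[0,0,0]],[[0,0.9,-9.4],[0,0,0]],[[0,2.6,-12.1],[0,0,0]],[[0,4.2,-11.6],[0,0,0]],[[0,5.6,-11.0],[0,0,0]],[[0,7.0,-10.2],[0,0,0]],[[0,8.3,-9.2],[0,0,0]],[[0,9.4,-8.0],[0,0,0]],[[0,10.4,-6.7],[0,0,0]],[[0,9.4,-4.6],[0,0,0]],[[0,7.1,-2.7],[0,0,0]],[[0,3.6,-1.1],[0,0,0]],[[0,3.7,-1.0],[0,0,0]],[[0,2.8,-0.6],[0,0,0]],[[0,2.8,-0.6],[0,0,0]],[[0,2.8,-0.5],[0,0,0]],[[0,2.8,-0.4],[0,0,0]],[[0,1.9,-0.2],[0,0,0]],[[0,1.9,-0.2],[0,0,0]],[[0,0.9,-0.1],[0,0,0]],
```

```bash
cat > st.py <<'E'
from h import *
import sys
s=sensors.read_state();H=np.array([672.5,73.3,72]);g=s['position']-H+[0,0,19]
x=g[0]*.9962-g[1]*.0872;z=g[2];a=np.array([x+85-1.2,z+20-4.7])
print('grip rel pivot',a.round(1),'r',np.hypot(*a).round(1),'stay',np.arctan2(a[1],-a[0]).round(3),'t',s['time'],'F box x,y,z',(s['contact_force']@np.array([[.9962,.0872,0],[-.0872,.9962,0],[0,0,1]])).round(1))
if len(sys.argv)>1:
    p,d=vision.read_camera("scene");q=cloud("scene",d)-H
    X=q[...,0]*.9962-q[...,1]*.0872;y=q[...,0]*.0872+q[...,1]*.9962;z=q[...,2]
    m=(abs(y)<95)&(X<-20)&(X>-235)&(z>60)&(z<260)
    best=[]
    for t in np.arange(.6,1.32,.005):
        zh=X[m]*np.sin(t)+z[m]*np.cos(t);best.append((np.sum(abs(zh-6)<3),t))
    b=np.array(best);w=b[:,0]==b[:,0].max();print('hood',b[w,1].mean().round(3),int(b[:,0].max()),m.sum())
    cv2.imwrite(f"pics/s_{s['time']:.2f}.png",p[:,:,::-1])
E
python3 -m pendant '[[[0,0.1,-4.7],[0,0,0]],[[0,0.9,-9.4],[0,0,0]],[[0,2.6,-12.1],[0,0,0]],[[0,4.2,-11.6],[0,0,0]],[[0,5.6,-11],[0,0,0]],[[0,7,-10.2],[0,0,0]],[[0,8.3,-9.2],[0,0,0]],[[0,9.4,-8],[0,0,0]],[[0,10.4,-6.7],[0,0,0]],[[0,9.4,-4.6],[0,0,0]],[[0,7.1,-2.7],[0,0,0]]]';python3 st.py 1
```

```text
time: 10.55
position: [538.0, -102.8, 130.5]
ee_rot: [0.738, 0.674, -0.003, -0.004]
contact_force: [-15.4, 1.9, 27.8]
gripper_width: 9.2
gripper_force: 60.6
grip rel pivot [-34.9  92.8] r 99.1 stay 1.211 t 10.55 F box x,y,z [-15.5   0.6  27.8]
hood 1.13 2095 2555
```

```bash
python3 -m pendant '[[[0,6.6,-4.1],[0,0,0]],[[0,6.8,-3.4],[0,0,0]],[[0,5.6,-0.9],[0,0,0]],[[0,2.8,-0.3],[0,0,0]]]';python3 st.py 1
```

```text
time: 11.0
position: [564.1, -104.9, 137.3]
ee_rot: [0.738, 0.674, 0.0, -0.0]
contact_force: [-3.2, 1.4, 7.8]
gripper_width: 9.2
gripper_force: 60.8
grip rel pivot [-8.6 99.6] r 100.0 stay 1.484 t 11.0 F box x,y,z [-3.3  1.1  7.8]
hood 1.105 2046 2488
```

```bash
python3 -m pendant '[[[0,0,0],[0,0,0]],[[0,0,0],[0,0,0]],[[0,-0.2,0],[0,0,0]],[[0,-0.2,0],[0,0,0]],[[0,-0.2,0],[0,0,0]],[[0,-0.2,0],[0,0,0]],[[0,-0.2,0],[0,0,0]],[[0,-0.2,0],[0,0,0]],[[0,-0.2,0],[0,0,0]],[[0,-0.2,0],[0,0,0]],[[0,-0.2,0],[0,0,0]],[[0,-0.2,0],[0,0,0]]]';python3 st.py 1
```

```text
time: 12.25
position: [562.8, -104.8, 137.2]
ee_rot: [0.738, 0.674, 0.001, 0.001]
contact_force: [-2.0, 1.0, 5.9]
gripper_width: 9.4
gripper_force: 60.7
grip rel pivot [-10.   99.5] r 100.0 stay 1.471 t 12.25 F box x,y,z [-2.1  0.8  5.9]
hood 1.045 1871 2247
```

```bash
python3 -m pendant '[[[0,0,0],[0,0,0]],[[0,0,0],[0,0,0]],[[0,0,0],[0,0,0]],[[0,0,0],[0,0,0]]]';python3 st.py 1; python3 -m pendant '[[[0,0,0],[0,0,0]],[[0,0,0],[0,0,0]],[[0,0,0],[0,0,0]],[[0,0,0],[0,0,0]]]';python3 st.py 1
```

```text
time: 12.7
position: [562.2, -104.7, 137.2]
ee_rot: [0.738, 0.674, 0.0, 0.0]
contact_force: [-2.5, 0.8, 7.3]
gripper_width: 9.5
gripper_force: 60.8
grip rel pivot [-10.6  99.5] r 100.0 stay 1.465 t 12.7 F box x,y,z [-2.6  0.6  7.3]
hood 1.035 1831 2220
time: 13.15
position: [562.1, -104.7, 137.2]
ee_rot: [0.738, 0.674, 0.0, -0.0]
contact_force: [-2.8, 1.9, 6.4]
gripper_width: 9.5
gripper_force: 60.8
grip rel pivot [-10.7  99.5] r 100.0 stay 1.464 t 13.15 F box x,y,z [-3.   1.6  6.4]
hood 1.035 1828 2205
```

```bash
python3 -m pendant '[[[0,-0.2,0],[0,0,0]],[[0,-0.2,0],[0,0,0]],[[0,-0.2,0],[0,0,0]],[[0,-0.2,0],[0,0,0]],[[0,-0.2,0],[0,0,0]],[[0,-0.2,0],[0,0,0]],[[0,-0.2,0],[0,0,0]],[[0,-0.2,0.1],[0,0,0]],[[0,0,0],[0,0,0]],[[0,0,0],[0,0,0]]]';python3 st.py 1
```

```text
time: 14.2
position: [560.8, -104.6, 137.0]
ee_rot: [0.738, 0.674, 0.0, 0.0]
contact_force: [-1.8, 1.0, 6.2]
gripper_width: 9.4
gripper_force: 60.7
grip rel pivot [-12.   99.3] r 100.0 stay 1.451 t 14.2 F box x,y,z [-1.9  0.8  6.2]
hood 1.015 1789 2143
```

```bash
for i in 1; do python3 -m pendant '[[[0,-0.2,0],[0,0,0]],[[0,-0.2,0],[0,0,0]],[[0,-0.2,0],[0,0,0]],[[0,-0.2,0.1],[0,0,0]],[[0,-0.2,0],[0,0,0]],[[0,-0.2,0],[0,0,0]],[[0,-0.2,0],[0,0,0]],[[0,-0.2,0],[0,0,0]],[[0,-0.2,0.1],[0,0,0]],[[0,-0.2,0],[0,0,0]],[[0,-0.2,0],[0,0,0]],[[0,-0.2,0],[0,0,0]]]' >/dev/null;python3 st.py 1;done
```

```text
grip rel pivot [-13.5  99.1] r 100.0 stay 1.436 t 15.45 F box x,y,z [0.5 1.  4.7]
hood 0.98 1671 1996
```

```bash
python3 -m pendant '[[[0,0,0],[0,0,0]],[[0,0,0],[0,0,0]],[[0,0,0],[0,0,0]],[[0,0,0],[0,0,0]],[[0,0,0],[0,0,0]],[[0,0,0],[0,0,0]],[[0,0,0],[0,0,0]],[[0,0,0],[0,0,0]],[[0,0,0],[0,0,0]],[[0,0,0],[0,0,0]]]' >/dev/null;python3 st.py 1; python3 - <<'E'
from geo import *
for s in (1.37,1.38,1.39,1.4,1.41): print(s,round(th_contact(s,-12),3),round(th_contact(s,-4),3),hood(tip(s),th_contact(s,-4))[0].round(1))
E
```

```text
grip rel pivot [-13.6  99.1] r 100.0 stay 1.434 t 16.5 F box x,y,z [-0.4  1.4  4.7]
hood 0.96 1593 1906
1.37 1.001 0.949 -155.5
1.38 1.009 0.957 -154.7
1.39 1.017 0.965 -153.9
1.4 1.025 0.973 -153.1
1.41 1.033 0.981 -152.2
```

```bash
python3 -m pendant '[[[0,-0.2,0],[0,0,0]],[[0,-0.2,0],[0,0,0]],[[0,-0.2,0],[0,0,0]],[[0,-0.2,0],[0,0,0]],[[0,-0.2,0.1],[0,0,0]],[[0,-0.2,0],[0,0,0]],[[0,-0.2,0],[0,0,0]],[[0,-0.2,0],[0,0,0]],[[0,0,0],[0,0,0]],[[0,0,0],[0,0,0]]]' >/dev/null;python3 st.py 1
```

```text
grip rel pivot [-14.9  98.9] r 100.0 stay 1.422 t 17.55 F box x,y,z [0.1 0.2 4.8]
hood 0.945 1533 1864
```

```bash
python3 -m pendant '[[[0,-0.2,0],[0,0,0]],[[0,-0.2,0],[0,0,0]],[[0,-0.2,0],[0,0,0]],[[0,-0.2,0],[0,0,0]],[[0,-0.2,0.1],[0,0,0]],[[0,-0.2,0],[0,0,0]],[[0,0,0],[0,0,0]],[[0,0,0],[0,0,0]]]' >/dev/null;python3 st.py 1;python3 -m pendant '[[[0,-0.2,0],[0,0,0]],[[0,-0.2,0],[0,0,0]],[[0,-0.2,0],[0,0,0]],[[0,-0.2,0],[0,0,0]],[[0,-0.2,0.1],[0,0,0]],[[0,-0.2,0],[0,0,0]],[[0,0,0],[0,0,0]],[[0,0,0],[0,0,0]]]' >/dev/null;python3 st.py 1
```

```text
grip rel pivot [-15.9  98.7] r 100.0 stay 1.411 t 18.4 F box x,y,z [1.5 1.2 6.7]
hood 0.94 1521 1823
grip rel pivot [-16.9  98.5] r 100.0 stay 1.401 t 19.25 F box x,y,z [1.7 1.2 5.7]
hood 0.93 1504 1794
```

```bash
python3 -m pendant '[[[0,-0.2,0],[0,0,0]],[[0,-0.2,0],[0,0,0]],[[0,-0.2,0],[0,0,0]],[[0,-0.2,0],[0,0,0]],[[0,-0.2,0.1],[0,0,0]],[[0,-0.2,0],[0,0,0]],[[0,0,0],[0,0,0]],[[0,0,0],[0,0,0]]]' >/dev/null;python3 st.py 1;python3 -m pendant '[[[0,-0.2,0],[0,0,0]],[[0,-0.2,0],[0,0,0]],[[0,-0.2,0],[0,0,0]],[[0,-0.2,0],[0,0,0]],[[0,-0.2,0.1],[0,0,0]],[[0,0,0],[0,0,0]],[[0,0,0],[0,0,0]]]' >/dev/null;python3 st.py 1
```

```text
grip rel pivot [-17.9  98.3] r 100.0 stay 1.39 t 20.1 F box x,y,z [1.3 1.5 5.5]
hood 0.92 1450 1754
grip rel pivot [-18.8  98.2] r 99.9 stay 1.382 t 20.85 F box x,y,z [3.  1.4 5.8]
hood 0.915 1447 1744
```

```bash
python3 -m pendant '[[[0,-0.2,0],[0,0,0]],[[0,-0.2,0],[0,0,0]],[[0,-0.2,0],[0,0,0]],[[0,-0.2,0.1],[0,0,0]],[[0,-0.2,0],[0,0,0]],[[0,0,0],[0,0,0]],[[0,0,0],[0,0,0]]]' >/dev/null;python3 st.py 1;
```

```text
grip rel pivot [-19.   98.1] r 99.9 stay 1.379 t 21.6 F box x,y,z [4.9 2.6 5.6]
hood 0.915 1432 1726
```

```bash
python3 - <<'E'
from h import *
p,d=vision.read_camera("top")
a=cv2.resize(p[120:280,230:350,::-1],(480,600)[0:2] and (450,600),interpolation=cv2.INTER_CUBIC)
q,d=vision.read_camera("scene");b=cv2.resize(q[130:270,240:320,::-1],(343,600),interpolation=cv2.INTER_CUBIC)
cv2.imwrite("pics/chk.png",np.clip(np.hstack([a,b])*1.4,0,255).astype(np.uint8))
E
```

```text
(no output)
```

View pics/chk.png

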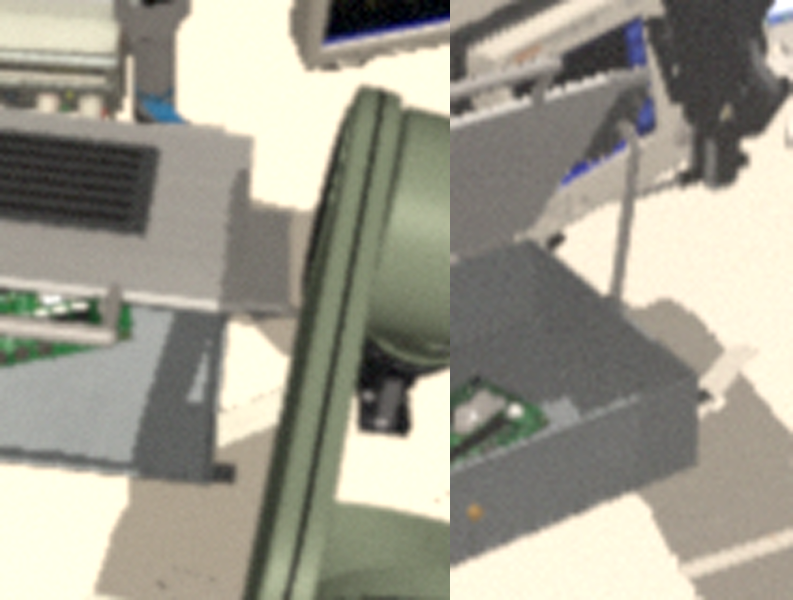

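The tip is now blocked by the hole's outer wall: I commanded 1 mm and it moved 0.2 mm, with force rising and the hood steady at 0.915. The check picture shows the rod upright at (625,210) reaching the ear, with the hood resting on it. I'm releasing now.

```bash
python3 -m pendant '[[[0,0,0],[0,0,0]],[[0,0,0],[0,0,0]],[[0,0,0],[0,0,0]],[[0,0,0],[0,0,0]],[[0,0,0],[0,0,0]],[[0,0,0],[0,0,0]]]' 40;python3 st.py 1; python3 -m pendant '[[[0,0,-5],[0,0,0]],[[0,0,-10],[0,0,0]],[[0,0,-20],[0,0,0]],[[0,0,-25],[0,0,0]],[[-20,0,-25],[0,0,0]],[[-30,-10,-10],[0,0,0]],[[-20,-10,0],[0,0,0]],[[0,0,0],[0,0,0]],[[0,0,0],[0,0,0]],[[0,0,0],[0,0,0]]]'; python3 st.py 1;python3 -m pendant '[[[0,0,0],[0,0,0]],[[0,0,0],[0,0,0]],[[0,0,0],[0,0,0]],[[0,0,0],[0,0,0]],[[0,0,0],[0,0,0]],[[0,0,0],[0,0,0]],[[0,0,0],[0,0,0]],[[0,0,0],[0,0,0]],[[0,0,0],[0,0,0]],[[0,0,0],[0,0,0]]]' >/dev/null; python3 st.py 1
python3 - <<'E'
from h import *
p,d=vision.read_camera("scene");cv2.imwrite("pics/end.png",p[:,:,::-1])
E
```

```text
time: 22.35
position: [550.7, -104.1, 134.1]
ee_rot: [0.739, 0.674, -0.001, -0.001]
contact_force: [0.1, -0.3, 0.1]
gripper_width: 34.0
gripper_force: 0.0
grip rel pivot [-22.1  96.4] r 98.9 stay 1.346 t 22.35 F box x,y,z [ 0.1 -0.3  0.1]
hood 0.915 1430 1724
time: 23.4
position: [525.1, -171.3, 229.5]
ee_rot: [0.738, 0.674, -0.0, -0.0]
contact_force: [-0.1, -0.0, 0.3]
gripper_width: 34.0
gripper_force: 0.0
grip rel pivot [-41.7 191.8] r 196.3 stay 1.357 t 23.4 F box x,y,z [-0.1 -0.   0.3]
hood 0.915 1427 1726
grip rel pivot [-42.  191.6] r 196.2 stay 1.355 t 24.45 F box x,y,z [ 0.2 -0.5  0.2]
hood 0.915 1441 1730
```

View pics/end.png

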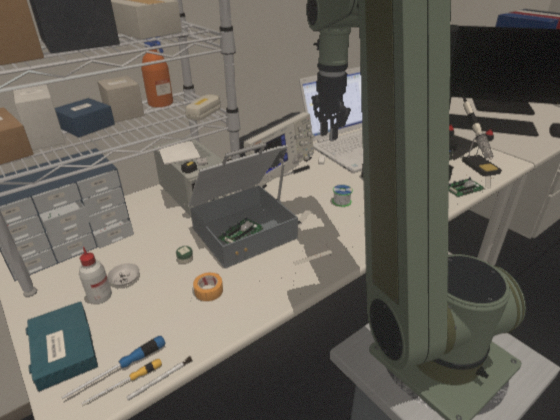

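The final picture shows the hood propped on the rod at (280,175). The gripper is clear, and the spool (342,195), jar (184,254) and tape (208,286) are where they were.

```bash
python3 -c "from bench import hand_in; print(hand_in())"
```

```text
the job is handed in; nothing more can be done
None
```

The hood is propped at about 0.915 rad with the rod's tip seated in the catch-strip hole, the gripper is clear, the spool, jar and tape were not disturbed, and I handed the job in at about 24.5 s (`hand_in()` returned no verdict).

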